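# Press the inlay discs home in glue order

### The arm

A 7-joint arm with a two-finger parallel gripper is mounted at the origin on the work surface. World frame = base frame: x ahead of the robot, y to its left, z up, the work surface at z = 0. Lengths are in mm, angles in degrees, forces in N, time in s.
With the tool pointing down it reaches from about 400 to 850 mm from the base axis. Payload 10.4 kg.
Tool frame: the origin (TCP) lies midway between the tips of the shut fingers; the grasp point (between the pads) lies 19 mm behind it; z points along the fingers, y is the line along which they close (so a half turn about z gives the same grasp; the last joint's range is limited). The gripper opens to 85 mm and grips with 20 to 120 N. Pads are 22 mm wide; open, the fingers measure 114 mm over their backs; the gripper's body (76 mm by 85 mm) begins 54 mm behind the grasp point. The pads swing forward as they close: fully open they stand 13 mm farther back than shut.
Start: joints at [64.71, 19.034, -3.707, 83.658, 1.238, 77.344, -5.071], TCP at [254.188, -570.999, 231.338] pointing down, gripper open.
Joint ranges: [-148.97, 148.97], [-28.65, 121.19], [-84.17, 76.75], [9.2, 138.47], [-72.65, 252.65], [3.7, 117.97], [-149.18, 149.18]. Speed limits (degrees/s): [127.2, 127.2, 159.86, 159.86, 180, 180, 180].

### API

Orientations are given as a 3x3 rotation matrix whose columns are the frame's x, y, z axes.
In Python, from bench import ctrl gives the robot as it stands.
- The arm moves only by the tool shift_gripper, called after "Request:" by a JSON object that holds its "api" and its "payload". Schema: {"type":"object","properties":{"motion":{"type":"array","items":{"type":"array","items":{"type":"array","items":{"type":"number"},"minItems":4,"maxItems":4},"minItems":1,"maxItems":20},"minItems":1,"maxItems":1},"aperture":{"type":"number"},"clamp_n":{"type":"number"},"only":{"type":"string"},"quiet":{"type":"boolean"},"lines":{"type":"string"}},"required":["motion"],"additionalProperties":false}. motion is a list that holds a single list of rows (three levels of brackets), with 1 to 20 rows, each of 4 numbers: dx, dy, dz in parts of the range, where 1.0 means 0.6 m, then a turn about the tool's z in a scale on which 1.0 is 120 degrees; each row is the pose to reach, as a shift and turn from the pose commanded when the call began, along the tool's axes at that moment; what a row does not reach only later rows make up. A row lasts 1/10 s, in which the tool goes at most 50 mm and 8.59 degrees, less where a joint would pass 70% of its speed; a pose out of reach is approached as far as the arm can. aperture is the finger opening in mm, set as the call begins (left out keeps the last). The fingers move at their own pace and stop on an object; clamp_n is the grip in N (left out, the last holds). Time passes only in rows, so rows that do not move let the fingers close. The tool returns the time, the measured TCP pose, the force, the opening and the grip force at its end. only (a regular expression) keeps the lines of the reply that match it, lines (a string "A,B") keeps lines A to B, and quiet returns only ok. Input that does not fit is refused with a message, and nothing moves.
- ctrl.sense(): the state, without advancing time (a new reading comes with each control period).
- ctrl.snapshot(name): name is "side" or "top" or "wrist"; returns the picture (384x512x3 uint8, red, green, blue); there is no depth.
- ctrl.camera_params(name): a dict with "fov_y" (degrees; the focal length in pixels is half the picture's height over the tangent of half this angle, whatever the lens; pixels are square), "cx", "cy" (the principal point, pixels), "R" (3x3) and "t" (3): a world point X has camera coordinates R X + t; the wrist camera has in their place "tool_from_camera" (4x4, takes a point from camera to tool coordinates, whose origin is the TCP and whose axes are the flange's). Camera axes: x right, y down, z forward; pixel columns grow to the right and rows downward; lengths in mm; the calibration is good to about 2 mm. A picture is of the moment at which its call begins: read the wrist's pose just before it. camera_params takes no time and is no camera call.
- ctrl.sign_off(): hands the job in; it is judged then, once.
The state is a dict: "time_s": time; "qpos": joint angles; "qvel": joint speeds; "tau": joint torques, N m; "position": TCP position; "tool_rot": TCP orientation; "contact_force": force on the tool from outside, world axes, zero at the start; "torque": the same for the moment, N m; "finger_gap": finger opening in mm; "gripper_force": force on a finger pad.
Only numpy, scipy, OpenCV 4.12 (cv2) and the standard library are available. Lean on these libraries where they do the work, as an engineer would, in place of code of your own. Each camera call takes 0.05 s, during which the arm holds its last target. There are 200 camera calls.

### The job

Glue has been spread under three of the inlay discs in this bass neck, so push them down fully home with the fingertips, gently and one after another in the order the glue was spread: the brass one, then the white one, then the green one. Leave the red disc standing as it is. Do not pinch, pull up or lift anything, and leave the loose things on the bench where they are.

Things in the scene. Friction and masses are not known exactly. Their poses are not given: they have to be found in the camera images.
- neck: Bass neck fixed in a cradle on the bench. Origin on the bench under the fingerboard; y runs along the neck to the pale headstock, z up. The dark flat fingerboard (62 mm wide, y -195 to +225 mm; pale lines are fret slots) has its top 60 mm above the bench, with four holes at x = 0, y = +109, +27, -45, -110 mm; one disc in each, which one varies. Headstock: 100 mm wide, to y +350 mm, top 44 mm up
- brass_top (a point): centre of the flat top of the brass (yellow metal) inlay disc, 16 mm in diameter, upright in its hole in the fingerboard; z up
- brass_disc (a joint): how far the brass disc has gone down (m): at 0 its top is 7 mm above the fingerboard, at 0.006 it is fully home, its top 1 mm above the fingerboard. Starts at 0 to 0.0015; slides with about 2.5 N of friction (press straight down with 5 to 6 N), no spring, stays where left, stops firmly at 0.006. Negative: pulled up
- white_top (a point): centre of the flat top of the white inlay disc, 16 mm in diameter, upright in its hole in the fingerboard; z up
- white_disc (a joint): how far the white disc has gone down (m): at 0 its top is 7 mm above the fingerboard, at 0.006 it is fully home, its top 1 mm above the fingerboard. Starts at 0 to 0.0015; slides with about 2.5 N of friction (press straight down with 5 to 6 N), no spring, stays where left, stops firmly at 0.006. Negative: pulled up
- green_top (a point): centre of the flat top of the green inlay disc, 16 mm in diameter, upright in its hole in the fingerboard; z up
- green_disc (a joint): how far the green disc has gone down (m): at 0 its top is 7 mm above the fingerboard, at 0.006 it is fully home, its top 1 mm above the fingerboard. Starts at 0 to 0.0015; slides with about 2.5 N of friction (press straight down with 5 to 6 N), no spring, stays where left, stops firmly at 0.006. Negative: pulled up
- red_top (a point): centre of the flat top of the red inlay disc, 16 mm in diameter, upright in its hole in the fingerboard; z up. This disc is a dry fit and stays standing
- red_disc (a joint): how far the red disc has gone down (m): at 0 its top is 7 mm above the fingerboard, at 0.006 it is fully home, its top 1 mm above the fingerboard. Starts at 0 to 0.0015; slides with about 2.5 N of friction (press straight down with 5 to 6 N), no spring, stays where left, stops firmly at 0.006. Negative: pulled up
- glue: white glue bottle with orange cap, 48 mm in diameter, 130 mm tall, loose, standing on the bench beside the neck; origin at the centre of its underside
- hammer: small hammer, loose, lying on the bench beside the neck; below 60 mm high; origin under its middle, handle towards its -x
- straightedge: steel bar 20 x 250 x 8 mm (x, y, z), loose, lying on the bench along the neck; origin at the centre of its underside
- caul: small wooden block 30 x 90 x 22 mm (x, y, z), loose, on the bench beside the neck; origin at the centre of its underside
- jar: amber jar with yellow lid, 72 mm in diameter, 100 mm tall, loose, standing on the bench; origin at the centre of its underside
- screwdriver: screwdriver, loose, lying on the bench; origin under its middle, handle towards its -x

How it is judged:
By the outcome, as a careful person would: the job done as asked, in the order asked, and still so for the second after the job is handed in, with the robot touching nothing.
It also fails if it takes over 42 s, if anything falls off the work surface, if the arm or the gripper's body presses on something with over 40 N, if the wrist force passes 120 N, or if a joint passes its speed limit or range.

## Working session

There is one attempt and no reset: what is moved stays moved. The work goes in short steps, Python scripts to look and compute and a tool call to move; the robot and the scene stay as the last step left them, time stands still between calls to the robot, and variables do not carry over. Pictures are saved under pics/ and viewed, at most 10 in all, crops included, and the job is handed in when it is done.

```bash
ls; mkdir -p pics; python3 - <<'E'
from bench import ctrl
import cv2
s=ctrl.sense();print(s['time_s'],s['position'],s['tool_rot'],s['finger_gap'])
for n in('top','side'):
    im=ctrl.snapshot(n);cv2.imwrite(f'pics/{n}0.png',cv2.cvtColor(im,cv2.COLOR_RGB2BGR));print(n,ctrl.camera_params(n))
print(ctrl.camera_params('wrist'))
E
```

```text
bench.py
pics
0.0 [ 254.01877531 -570.64382861  230.52807353] [[ 9.13560654e-01  4.06702041e-01 -6.18458736e-04]
 [ 4.06702507e-01 -9.13559792e-01  1.25605310e-03]
 [-5.41596738e-05 -1.39900941e-03 -9.99999020e-01]] 85.45028852464785
top {'fov_y': 47.60081720873488, 'cx': 256.7128070426961, 'cy': 191.3843839007009, 'R': array([[ 0.00747545, -0.9998608 , -0.0149165 ],
       [-0.99796155, -0.00651415, -0.06348468],
       [ 0.06337868,  0.01536067, -0.99787133]]), 't': array([ -85.23212684,  563.96169008, 1246.45930618])}
side {'fov_y': 52.51250478048455, 'cx': 264.8199074526707, 'cy': 193.50391576295834, 'R': array([[-0.93500221, -0.35419497, -0.01779855],
       [-0.21299328,  0.60097024, -0.77036916],
       [ 0.28355727, -0.71650589, -0.63734965]]), 't': array([495.49944921, 220.47615979, 810.36986622])}
{'fov_y': 64.93767496831632, 'cx': 257.30633436886757, 'cy': 188.10734542328458, 'tool_from_camera': array([[ 5.44245971e-04, -9.44824342e-01, -3.27576963e-01,
         8.43524715e+01],
       [ 9.99999589e-01,  7.51851960e-04, -5.07124445e-04,
         5.78225656e-01],
       [ 7.25432901e-04, -3.27576553e-01,  9.44824362e-01,
        -1.42828101e+02],
       [ 0.00000000e+00,  0.00000000e+00,  0.00000000e+00,
         1.00000000e+00]])}
```

View pics/top0.png

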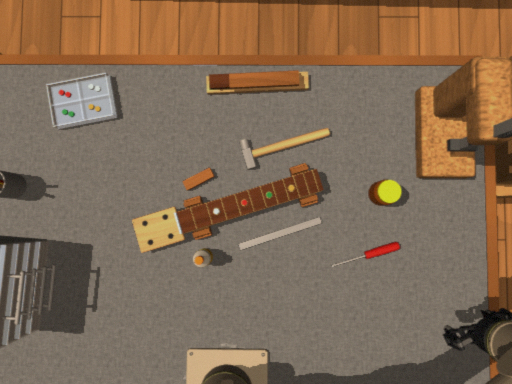

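View pics/side0.png

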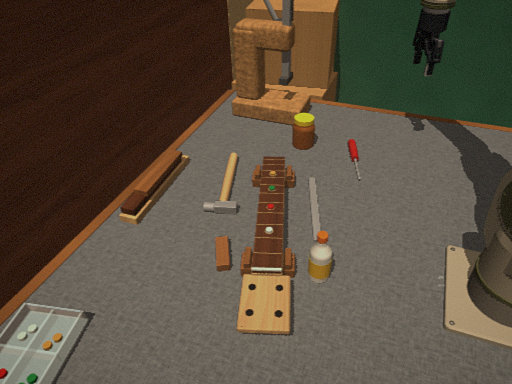

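Top view: white (216,211), red (244,202), green (269,195), brass (292,188); the glue bottle is at (201,258), near the headstock end. I'll refine these in code.

```bash
cat > h.py <<'E'
import numpy as np, cv2
from scipy.optimize import least_squares
from bench import ctrl
def proj(X,p):
    f=192/np.tan(np.radians(p['fov_y']/2)); c=np.asarray(X)@p['R'].T+p['t']
    return np.c_[p['cx']+f*c[:,0]/c[:,2],p['cy']+f*c[:,1]/c[:,2]]
def wristp(s):
    p=dict(ctrl.camera_params('wrist'));T=p['tool_from_camera'];R=s['tool_rot']@T[:3,:3]
    o=s['tool_rot']@T[:3,3]+s['position'];p['R']=R.T;p['t']=-R.T@o;return p
def blob(im,g,rad,name):
    "sub-pixel centroid of the disc colour about g"
    h=cv2.cvtColor(im,cv2.COLOR_RGB2HSV).astype(int);H,S,V=h[...,0],h[...,1],h[...,2]
    m={'white':(S<70)&(V>140),'red':((H<6)|(H>172))&(S>170)&(V>110),'green':(H>45)&(H<90)&(S>110),'brass':(H>15)&(H<32)&(S>110)&(V>130)}[name]
    yy,xx=np.mgrid[:384,:512];m=m&(np.hypot(xx-g[0],yy-g[1])<rad);return xx[m].mean(),yy[m].mean(),m.sum()
Y=np.array([109,27,-45,-110.]);names=['white','red','green','brass']
def fit(obs,x0=(470,100,1.8)):
    "obs: list of (cam params, 4x2 pixels); neck x,y,yaw"
    def pts(v):return np.c_[v[0]-Y*np.sin(v[2]),v[1]+Y*np.cos(v[2]),np.full(4,66.3)]
    r=least_squares(lambda v:np.concatenate([(proj(pts(v),p)-u).ravel() for p,u in obs]),x0)
    return r.x,pts(r.x),r.fun.reshape(-1,2)
E
python3 - <<'E'
from h import *
g={'top':[(216,211),(244,202),(269,195),(292,188)],'side':[(269,230),(270,206),(271,188),(273,174)]}
O=[]
for n in g:
    im=cv2.cvtColor(cv2.imread(f'pics/{n}0.png'),cv2.COLOR_BGR2RGB)
    b=np.array([blob(im,q,6,k) for q,k in zip(g[n],names)]);print(b.round(1).tolist());O.append((ctrl.camera_params(n),b[:,:2]))
for o in ([O[0]],[O[1]],O):
    v,P,r=fit(o);print(v,P.round(1).tolist(),r.round(1).tolist())
s=ctrl.sense();print(np.degrees(v[2]),'brass in tool',s['tool_rot'].T@(P[3]-s['position']))
E
```

```text
[[215.9, 210.7, 28.0], [244.0, 201.9, 20.0], [268.8, 194.4, 21.0], [291.5, 187.5, 44.0]]
[[268.6, 229.3, 32.0], [270.2, 205.7, 27.0], [271.5, 187.4, 22.0], [272.1, 173.3, 24.0]]
[ 5.39760722e+02 -7.30311847e+01  3.04917646e-01] [[507.0, 30.9, 66.3], [531.7, -47.3, 66.3], [553.3, -116.0, 66.3], [572.8, -178.0, 66.3]] [[0.1, -0.1], [0.1, 0.1], [0.1, 0.0], [-0.3, 0.0]]
[ 5.39413677e+02 -6.91030206e+01  3.09293081e-01] [[506.2, 34.7, 66.3], [531.2, -43.4, 66.3], [553.1, -112.0, 66.3], [572.9, -173.9, 66.3]] [[0.1, 0.4], [-0.1, 0.2], [-0.2, 0.1], [0.2, -0.9]]
[ 5.39833088e+02 -7.15882953e+01  3.06954533e-01] [[506.9, 32.3, 66.3], [531.7, -45.9, 66.3], [553.4, -114.5, 66.3], [573.1, -176.4, 66.3]] [[-0.4, -0.1], [-0.4, 0.1], [-0.4, -0.1], [-0.9, -0.1], [0.2, -0.4], [0.1, -0.5], [0.0, -0.5], [0.4, -1.4]]
17.587199266439626 brass in tool [ 451.8133805  -230.19037388  164.56496235]
```

Units first: shifts go in shares of 0.6 m and turns go in shares of 120 degrees. So 452 mm / 600 = 0.7533, 430 mm / 600 = 0.7167.

Request:
{"api": "shift_gripper", "payload": {"motion": [[[0.0667,-0.0333,0,0],[0.1417,-0.0717,0,0],[0.2167,-0.11,0,0],[0.2917,-0.1483,0,0],[0.3667,-0.1867,0,0],[0.4417,-0.225,0,0],[0.5167,-0.2633,0,0],[0.5917,-0.3017,0,0],[0.6667,-0.34,0,0],[0.7167,-0.365,0,0],[0.7533,-0.3833,0.05,0],[0.7533,-0.3833,0.1,0],[0.7533,-0.3833,0.15,0],[0.7533,-0.3833,0.1667,0],[0.7533,-0.3833,0.1667,0],[0.7533,-0.3833,0.1667,0]]], "aperture": 0, "clamp_n": 20}}

```text
time_s: 1.7
position: [574.2, -177.4, 132.6]
tool_rot: [[0.914, 0.406, 0.001], [0.406, -0.914, -0.0], [0.001, 0.001, -1.0]]
contact_force: [0.6, -0.4, 0.7]
finger_gap: -0.1
gripper_force: 0.0
```

```bash
python3 - <<'E'
from h import *
s=ctrl.sense();im=ctrl.snapshot('wrist');cv2.imwrite('pics/w1.png',cv2.cvtColor(im,cv2.COLOR_RGB2BGR))
P=[[506.9,32.3,66.3],[531.7,-45.9,66.3],[553.4,-114.5,66.3],[573.1,-176.4,66.3]]
print(proj(P,wristp(s)),s['contact_force'])
E
```

```text
[[-47.19508034 172.45335169]
 [ 68.54333641 184.50774897]
 [167.48047059 194.87905648]
 [254.82009935 203.89241323]] [ 0.55408449 -0.37998644  0.74524177]
```

View pics/w1.png

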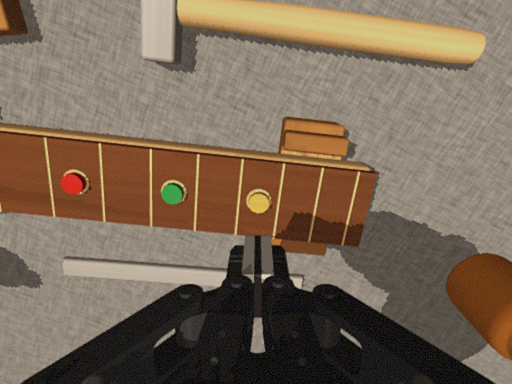

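Wrist view: brass at (259,203), green at (173,193) and red at (73,183), about 4 px right of prediction. I'll refit on these.

```bash
python3 - <<'E'
from h import *
import h
s=ctrl.sense();im=cv2.cvtColor(cv2.imread('pics/w1.png'),cv2.COLOR_BGR2RGB)
b=np.array([blob(im,q,11,k)for q,k in zip([(73,183),(173,193),(259,203)],names[1:])]);print(b)
p=wristp(s)
f=192/np.tan(np.radians(p['fov_y']/2))
for u in b:
    d=p['R'].T@np.array([(u[0]-p['cx'])/f,(u[1]-p['cy'])/f,1]);o=-p['R'].T@p['t'];X=o+d*(66.3-o[2])/d[2]
    print(X.round(1),(s['tool_rot'].T@(X-s['position'])).round(1))
E
```

```text
[[ 72.10429448 183.63803681 326.        ]
 [172.25679758 193.23867069 331.        ]
 [258.62247839 202.9481268  347.        ]]
[533.6 -48.1  66.3] [  15.1 -135.    66.6]
[ 556.2 -117.4   66.3] [  7.6 -62.4  66.7]
[ 575.1 -178.9   66.3] [-0.1  1.5 66.8]
```

In the tool's units: 62 mm / 600 = 0.1033, 61 mm / 600 = 0.1017.

Request:
{"api": "shift_gripper", "payload": {"motion": [[[0,0.0017,0.0333,0],[0,0.0017,0.0667,0],[0,0.0017,0.0867,0],[0,0.0017,0.0967,0],[0,0.0017,0.1017,0],[0,0.0017,0.1033,0],[0,0.0017,0.1033,0]]]}}

```text
time_s: 2.45
position: [574.4, -178.1, 70.0]
tool_rot: [[0.914, 0.407, 0.001], [0.407, -0.914, -0.0], [0.001, 0.001, -1.0]]
contact_force: [-0.6, 0.2, 0.7]
finger_gap: 0.1
gripper_force: 0.0
```

```bash
python3 - <<'E'
from h import *
s=ctrl.sense();im=ctrl.snapshot('wrist')[100:,100:420];cv2.imwrite('pics/w2.png',cv2.resize(cv2.cvtColor(im,cv2.COLOR_RGB2BGR),None,fx=2,fy=2))
E
```

```text
(no output)
```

View pics/w2.png

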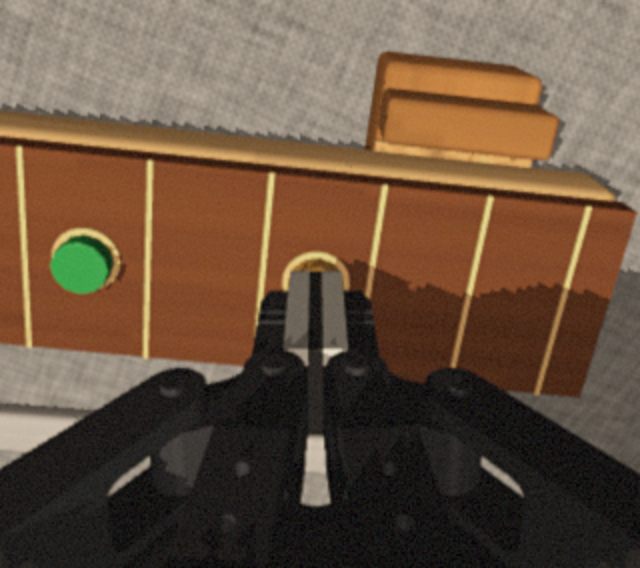

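The fingertips are centred over brass (both at column 316 in the crop). Next I'll press down slowly.

In the tool's units: 6 mm / 600 = 0.01, 5.5 mm / 600 = 0.0092.

Request:
{"api": "shift_gripper", "payload": {"motion": [[[0,0,0.0017,0],[0,0,0.0033,0],[0,0,0.005,0],[0,0,0.0067,0],[0,0,0.0075,0],[0,0,0.0083,0],[0,0,0.0092,0],[0,0,0.01,0]]]}}

```text
time_s: 3.3
position: [574.1, -178.0, 63.4]
tool_rot: [[0.914, 0.407, 0.0], [0.407, -0.914, -0.0], [0.0, 0.0, -1.0]]
contact_force: [-0.6, 0.2, 1.9]
finger_gap: -0.0
gripper_force: 1.2
```

Request:
{"api": "shift_gripper", "payload": {"motion": [[[0,0,0.0008,0],[0,0,0.0017,0],[0,0,0.0025,0],[0,0,0.0033,0],[0,0,0.0033,0]]]}}

```text
time_s: 3.8
position: [574.0, -178.0, 61.2]
tool_rot: [[0.914, 0.407, 0.0], [0.407, -0.914, -0.0], [0.0, 0.0, -1.0]]
contact_force: [0.3, -0.2, 0.6]
finger_gap: 0.0
gripper_force: 0.6
```

Request:
{"api": "shift_gripper", "payload": {"motion": [[[0,0,0.0007,0],[0,0,0.0013,0],[0,0,0.0013,0]]]}}

```text
time_s: 4.1
position: [574.1, -178.1, 61.1]
tool_rot: [[0.914, 0.407, 0.0], [0.407, -0.914, -0.0], [0.0, 0.0, -1.0]]
contact_force: [-1.5, -0.0, 8.2]
finger_gap: 0.0
gripper_force: 3.9
```

In the tool's units: 0.3 mm / 600 = 0.0005.

Request:
{"api": "shift_gripper", "payload": {"motion": [[[0,0,0.0005,0],[0,0,0.0005,0],[0,0,0.0005,0]]]}}

```text
time_s: 4.4
position: [574.1, -178.0, 61.1]
tool_rot: [[0.914, 0.407, 0.0], [0.407, -0.914, -0.0], [0.0, 0.001, -1.0]]
contact_force: [-3.9, 0.6, 11.1]
finger_gap: -0.3
gripper_force: 5.1
```

Brass is firmly on its stop (z = 61.1, 11 N, no further travel). I'll lift off and go to white.

In the tool's units: -218 mm / 600 = -0.3633, -205 mm / 600 = -0.3417.

Request:
{"api": "shift_gripper", "payload": {"motion": [[[0,0,-0.0167,0],[0,0,-0.0583,0],[0,0,-0.1167,0],[0.0083,-0.0733,-0.1167,0],[0.0167,-0.1467,-0.1167,0],[0.025,-0.22,-0.1167,0],[0.0333,-0.2933,-0.1167,0],[0.0417,-0.3417,-0.1167,0],[0.0417,-0.3633,-0.1167,0],[0.0417,-0.3633,-0.1167,0],[0.0417,-0.3633,-0.1167,0]]]}}

```text
time_s: 5.5
position: [508.5, 29.8, 130.2]
tool_rot: [[0.914, 0.405, 0.0], [0.405, -0.914, -0.001], [-0.0, 0.001, -1.0]]
contact_force: [0.1, -0.6, -0.1]
finger_gap: -0.0
gripper_force: 0.0
```

```bash
python3 - <<'E'
from h import *
s=ctrl.sense();im=ctrl.snapshot('wrist');cv2.imwrite('pics/w3.png',cv2.cvtColor(im,cv2.COLOR_RGB2BGR))
p=wristp(s);f=192/np.tan(np.radians(p['fov_y']/2))
g=proj([[508.5,30.4,66.3]],p)[0];u=blob(im,g,18,'white');print(g,u)
d=p['R'].T@np.array([(u[0]-p['cx'])/f,(u[1]-p['cy'])/f,1]);o=-p['R'].T@p['t'];X=o+d*(66.3-o[2])/d[2]
print(X,s['tool_rot'].T@(X-s['position']))
E
```

```text
[255.80560561 203.9969293 ] (np.float64(255.76271186440678), np.float64(203.8502824858757), np.int64(354))
[508.593948    30.47618168  66.3       ] [ 0.35945361 -0.66603462 63.93842831]
```

View pics/w3.png

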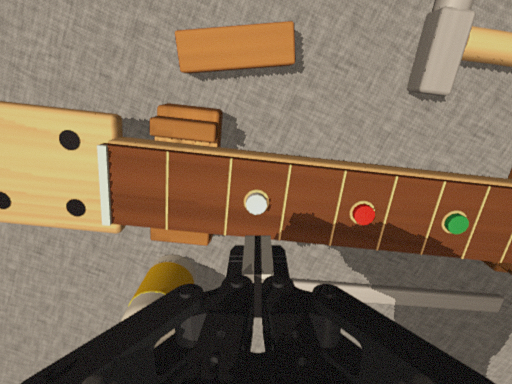

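White is at (256,204), exactly as predicted, and the glue bottle is well clear at lower left. I'll press.

In the tool's units: 68 mm / 600 = 0.1133, 67.5 mm / 600 = 0.1125.

Request:
{"api": "shift_gripper", "payload": {"motion": [[[0,0,0.0333,0],[0,0,0.0667,0],[0,0,0.09,0],[0,0,0.1,0],[0,0,0.1017,0],[0,0,0.1033,0],[0,0,0.105,0],[0,0,0.1067,0],[0,0,0.1075,0],[0,0,0.1083,0],[0,0,0.1092,0],[0,0,0.11,0],[0,0,0.1108,0],[0,0,0.1117,0],[0,0,0.1125,0],[0,0,0.1133,0],[0,0,0.1133,0]]]}}

```text
time_s: 7.25
position: [508.1, 31.4, 62.1]
tool_rot: [[0.914, 0.407, -0.0], [0.407, -0.914, -0.0], [-0.0, -0.0, -1.0]]
contact_force: [1.1, -0.5, 1.6]
finger_gap: 0.1
gripper_force: 1.0
```

Request:
{"api": "shift_gripper", "payload": {"motion": [[[0,0,0.0007,0],[0,0,0.0013,0],[0,0,0.002,0],[0,0,0.002,0]]]}}

```text
time_s: 7.65
position: [508.1, 31.4, 61.1]
tool_rot: [[0.914, 0.407, -0.0], [0.407, -0.914, -0.0], [-0.0, 0.0, -1.0]]
contact_force: [0.3, 1.3, 4.9]
finger_gap: 0.1
gripper_force: 2.4
```

In the tool's units: 0.6 mm / 600 = 0.001, 0.4 mm / 600 = 0.0007.

Request:
{"api": "shift_gripper", "payload": {"motion": [[[0,0,0.0007,0],[0,0,0.001,0],[0,0,0.001,0],[0,0,0.001,0]]]}}

```text
time_s: 8.05
position: [508.2, 31.4, 61.0]
tool_rot: [[0.914, 0.407, -0.0], [0.407, -0.914, -0.0], [-0.0, 0.0, -1.0]]
contact_force: [-2.2, -0.9, 12.1]
finger_gap: 0.1
gripper_force: 5.9
```

White is home. Green is next, passing high over red.

In the tool's units: 154 mm / 600 = 0.2567, -17.5 mm / 600 = -0.0292.

Request:
{"api": "shift_gripper", "payload": {"motion": [[[0,0,-0.0167,0],[0,0,-0.0583,0],[0,0,-0.1167,0],[-0.0083,0.0733,-0.1167,0],[-0.0167,0.1467,-0.1167,0],[-0.025,0.22,-0.1167,0],[-0.0292,0.2467,-0.1167,0],[-0.0292,0.2567,-0.1167,0],[-0.0292,0.2567,-0.1167,0],[-0.0292,0.2567,-0.1167,0]]]}}

```text
time_s: 9.05
position: [554.7, -114.3, 130.4]
tool_rot: [[0.913, 0.409, -0.0], [0.409, -0.913, 0.001], [0.0, -0.001, -1.0]]
contact_force: [0.6, -0.1, -0.6]
finger_gap: -0.0
gripper_force: 0.0
```

```bash
python3 - <<'E'
from h import *
s=ctrl.sense();im=ctrl.snapshot('wrist');cv2.imwrite('pics/w4.png',cv2.cvtColor(im,cv2.COLOR_RGB2BGR))
p=wristp(s);f=192/np.tan(np.radians(p['fov_y']/2))
g=proj([[554.7,-116.5,66.3]],p)[0];u=blob(im,g,18,'green');print(g,u)
d=p['R'].T@np.array([(u[0]-p['cx'])/f,(u[1]-p['cy'])/f,1]);o=-p['R'].T@p['t'];X=o+d*(66.3-o[2])/d[2]
print(X,s['tool_rot'].T@(X-s['position']))
E
```

```text
[259.46312095 205.2845581 ] (np.float64(260.1355421686747), np.float64(204.0210843373494), np.int64(332))
[ 555.82313748 -116.53845464   66.3       ] [ 0.14922975  2.56468113 64.12142744]
```

View pics/w4.png

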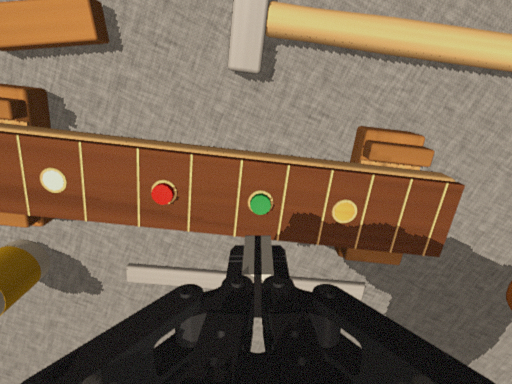

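Green is at (260,204), dead ahead. White (53,180) and brass (345,211) sit flush, and red (163,194) still stands. I'll press green.

In the tool's units: 68 mm / 600 = 0.1133, 67.5 mm / 600 = 0.1125.

Request:
{"api": "shift_gripper", "payload": {"motion": [[[0,0.0017,0.0333,0],[0,0.0017,0.0667,0],[0,0.0017,0.09,0],[0,0.0017,0.1,0],[0,0.0017,0.1017,0],[0,0.0017,0.1033,0],[0,0.0017,0.105,0],[0,0.0017,0.1067,0],[0,0.0017,0.1075,0],[0,0.0017,0.1083,0],[0,0.0017,0.1092,0],[0,0.0017,0.11,0],[0,0.0017,0.1108,0],[0,0.0017,0.1117,0],[0,0.0017,0.1125,0],[0,0.0017,0.1133,0],[0,0.0017,0.1133,0]]]}}

```text
time_s: 10.8
position: [555.4, -117.4, 62.4]
tool_rot: [[0.914, 0.407, 0.0], [0.407, -0.914, -0.0], [0.0, 0.0, -1.0]]
contact_force: [2.1, 0.3, 1.7]
finger_gap: 0.1
gripper_force: 0.9
```

Request:
{"api": "shift_gripper", "payload": {"motion": [[[0,0,0.0007,0],[0,0,0.0013,0],[0,0,0.002,0],[0,0,0.0025,0],[0,0,0.003,0],[0,0,0.003,0]]]}}

```text
time_s: 11.4
position: [555.4, -117.4, 61.1]
tool_rot: [[0.914, 0.407, 0.0], [0.407, -0.914, -0.0], [0.0, 0.0, -1.0]]
contact_force: [-0.7, -0.5, 7.1]
finger_gap: 0.3
gripper_force: 3.6
```

In the tool's units: 0.4 mm / 600 = 0.0007, 0.3 mm / 600 = 0.0005.

Request:
{"api": "shift_gripper", "payload": {"motion": [[[0,0,0.0005,0],[0,0,0.0007,0],[0,0,0.0007,0]]]}}

```text
time_s: 11.7
position: [555.4, -117.5, 61.1]
tool_rot: [[0.914, 0.407, 0.0], [0.407, -0.914, -0.0], [0.0, 0.001, -1.0]]
contact_force: [-2.2, -0.2, 11.1]
finger_gap: -0.0
gripper_force: 5.5
```

Request:
{"api": "shift_gripper", "payload": {"motion": [[[0,0,-0.0167,0],[0,0,-0.0583,0],[0,0,-0.1333,0],[-0.0667,0,-0.1667,0],[-0.1333,0,-0.1833,0],[-0.1333,0,-0.1833,0],[-0.1333,0,-0.1833,0],[-0.1333,0,-0.1833,0]]]}}

```text
time_s: 12.5
position: [482.4, -149.2, 170.0]
tool_rot: [[0.913, 0.407, -0.0], [0.407, -0.913, 0.0], [-0.0, -0.001, -1.0]]
contact_force: [0.8, 0.5, 0.7]
finger_gap: -0.2
gripper_force: 0.0
```

```bash
python3 - <<'E'
from h import *
im=ctrl.snapshot('wrist');cv2.imwrite('pics/w5.png',cv2.cvtColor(im,cv2.COLOR_RGB2BGR))
E
```

```text
(no output)
```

View pics/w5.png

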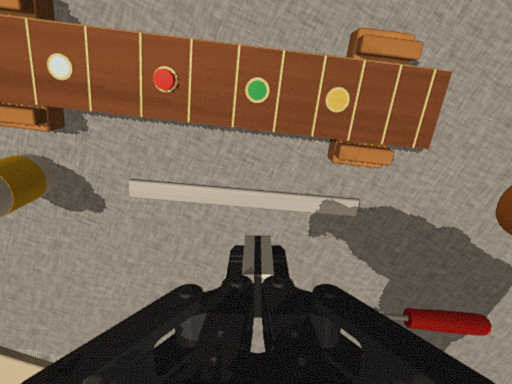

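White (60,66), green (257,90) and brass (337,99) are flush. Red (165,79) still stands, the loose things are undisturbed and the arm is clear.

```bash
python3 -c "
from bench import ctrl
print(ctrl.sign_off())"
```

```text
the job is handed in; nothing more can be done
None
```

I pressed the brass, white and green discs home in that order, each stopping firmly at about 61 mm under 11–12 N; red was left standing, the loose things look untouched, and the job was handed in at about 12.6 s.

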